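# Catch the sample blocks from the feeder and weigh them

### The arm

A 6-joint arm with a two-finger parallel gripper is mounted at the origin on the work surface. World frame = base frame: x ahead of the robot, y to its left, z up, the work surface at z = 0. Lengths are in m, angles in rad, forces in N, time in s.
With the tool pointing down it reaches from about 0.35 to 0.85 m from the base axis. Payload 8.1 kg.
Tool frame: the origin (TCP) lies on the centre line of the jaws, within the pads' length; the fingertips stand robot.tip_extent ahead of it and the grasp point (between the pads) lies 11 mm behind it (robot.tip_extent is the distance from the TCP to the fingertips, in m); y points along the fingers, z is the direction in which the jaws open and shut, and the axes are right-handed (so a half turn about y gives the same grasp; the last joint's range is limited). The gripper opens to 93 mm and grips with 3 to 60 N. Pads are 15 mm wide; open, the fingers measure 128 mm over their backs; the gripper's body (75 mm by 188 mm) begins 65 mm behind the grasp point.
Start: joints at [-1.331, 0.13, 1.488, -0, 1.523, -0.085], TCP at [0.191, -0.569, 0.227] pointing down, gripper open.
Joint ranges: [-2.96, 2.96], [-0.89, 2.26], [0.02, 2.5], [-1.34, 4.48], [0, 2.73], [-2.66, 2.66]. Speed limits (rad/s): [2.39, 2.39, 2.79, 3.14, 3.14, 3.14].

### API

Orientations are given as a rotation vector (axis times angle).
In Python, from plant import monitor, optics, robot gives the robot as it stands.
- The arm moves only by the shell command python3 -m inch 'ROWS' [OPENING] [FORCE]. ROWS is JSON, a list that holds one entry, the list of rows, each a list of 6 numbers: the shift along the tool's x, y, z in mm, then the turn, a rotation vector about the tool's x, y, z in rad. A call has 1 to 8 rows; each row shifts and turns the commanded pose from where the row before left it, along the tool's axes as they then stand; what a row does not reach is not made up. A row lasts 1/8 s, in which the tool goes at most 62.5 mm and 10.7 degrees, less where a joint would pass 70% of its speed; a pose out of reach is approached as far as the arm can. A call is refused whole if a number of a shift passes 62.5 or a number of a turn 0.188, either way. A call with a gripper value outside its range is refused whole. OPENING is the finger opening in mm, from 0 to 93, set as the call begins (- or left out, the last holds). The fingers move at their own pace and stop on an object; FORCE is the grip in N (left out, the last holds). Time passes only in rows, so rows that do not move let the fingers close. It gives the time, the measured TCP pose, the force and the opening at its end, in the units of the state.
- monitor.read_state(): the state, without advancing time (a new reading comes with each control period).
- optics.read_camera(name): name is "scene" or "top" or "wrist"; returns a dict with "image" (420x560x3 uint8, blue, green, red), "fx", "fy", "cx", "cy" (pixels), "rvec" (rotation vector, rad) and "tvec" (3), from world to camera coordinates, as OpenCV has them. Camera axes: x right, y down, z forward; pixel columns grow to the right and rows downward; lengths in m; the calibration is good to about 2 mm. A picture is of the moment at which its call begins. There is no depth.
- robot.close_job(): hands the job in, once; it reports no verdict.
The state is a dict: "t": time; "q": joint angles; "dq": joint speeds; "joint_torque": joint torques, N m; "tool_pos": TCP position; "orientation": TCP orientation; "force": force on the tool from outside, world axes, zero at the start; "wrist_torque": the same for the moment, N m; "opening": finger opening in m.
Only numpy, scipy, OpenCV 4.12 (cv2) and the standard library are available. Lean on these libraries where they do the work, as an engineer would, in place of code of your own. Each camera call takes 0.05 s, during which the arm holds its last target.

### The job

Take the steel pan by its handle, hold it under the mouth of the sample feeder's chute and press the feeder's push plate back with the pan's far end until all three blocks have slid down into the pan, letting none fall on the bench. Then set the pan with the blocks in it gently and level on the middle of the balance's weighing plate, let go, and leave the other things on the bench where they are.

Things in the scene. Friction and masses are not known exactly. Their poses are not given: they have to be found in the camera images.
- pan: Open rectangular steel pan, outside 130 (its x) x 110 (its y) x 50 mm high, walls and floor 4 mm, about 0.2 kg, standing on the bench. Origin in the middle of the pan, half-way up (25 mm above its underside); z up. The upright handle stands outside the middle of its -x end; +x is the far end, away from the handle.
- pan_grip (a point): Grasp point in the black upright handle of the pan: a flat slab 14 mm thick (along the pan's y, the direction to squeeze it), reaching 54 mm out from the pan's end wall and from 20 to 75 mm above the pan's underside. The point lies 97 mm from the pan's centre towards -x of the pan and 57 mm above its underside; axes as the pan's.
- feeder: Fixed sample feeder: an open steel chute, 40 mm wide inside, 170 mm long, tilted 32 degrees, leading down towards the robot, on a white housing. Origin at bench level straight under the chute's lower lip; +x runs level from the lip back under the chute, y across, z up. The chute's underside is 86 mm above the bench at the lip and rises behind it; below it is free room back to x = 60 mm, but for the push plate.
- chute_lip (a point): Middle of the chute's lower lip, 92 mm above the bench. The blocks leave it at under 1 m/s and fall up to about 100 mm in front of it (towards the feeder's -x), where the pan's near wall stops them. A grey gate across the chute near the lip holds them back; with its yoke it stays within 55 mm in front of the lip and below 185 mm height.
- plate_face (a point): Middle of the front face of the push plate, an upright aluminium plate 80 mm wide, from 14 to 58 mm above the bench, just under the lip; when not pressed its front face is 5 mm behind the lip. The far end wall of the pan is to press it straight back (the feeder's +x). Moves with the plate.
- pushplate (a joint): Travel of the push plate, m: 0 at rest, 0.028 at its stop. A spring returns it; pressing it fully takes about 4 N. It lifts the gate by 1.6 times its travel: the blocks come free at about 0.015 and slide down by themselves, within about 1 s.
- balance: Bench balance fixed on the bench, grey body 200 x 180 x 42 mm with a round steel weighing plate on top, display on its -x side. Origin under its centre at bench level.
- weigh_plate (a point): Centre of the upper face of the balance's weighing plate (140 mm across), 58 mm above the bench.
- block1: Moulded white sample block, 42 x 32 x 24 mm with bevelled edges, about 40 g, origin at its centre; lies in file on the chute behind the gate (first in line).
- block2: Moulded white sample block, 42 x 32 x 24 mm with bevelled edges, about 40 g, origin at its centre; lies in file on the chute behind the gate (second in line).
- block3: Moulded white sample block, 42 x 32 x 24 mm with bevelled edges, about 40 g, origin at its centre; lies in file on the chute behind the gate (last in line).
- jar: Bystander, to be left alone: amber lidded jar, 60 mm wide, 85 mm tall. Origin under its centre.
- flask: Bystander, to be left alone: white plastic bottle, 60 mm wide, 150 mm tall. Origin under its centre.
- beaker: Bystander, to be left alone: small glass beaker, 60 mm wide, 75 mm tall. Origin under its centre.
- scoop: Bystander, to be left alone: steel lab spatula, 180 mm long, lying flat. Origin at its middle.
Not all that is in view belongs to the job. Leave any pink look-alike of the block2 alone.

How it is judged:
On the way, in this order (a step that is already met when the one before it is completed fails the run):
1. The pan presses the push plate back, opening the gate (value of joint pushplate above 0.01 m and contact force between pan and feeder above 0.3 N), for 0.05 s.
2. All three blocks are in the pan (x of block1 in the frame of pan between -0.065 and 0.065 m and y of block1 in the frame of pan between -0.055 and 0.055 m and z of block1 in the frame of pan between -0.025 and 0.03 m and x of block2 in the frame of pan between -0.065 and 0.065 m and y of block2 in the frame of pan between -0.055 and 0.055 m and z of block2 in the frame of pan between -0.025 and 0.03 m and x of block3 in the frame of pan between -0.065 and 0.065 m and y of block3 in the frame of pan between -0.055 and 0.055 m and z of block3 in the frame of pan between -0.025 and 0.03 m), for 0.2 s.
At the end, for the whole second after the job is handed in: All three blocks lie in the pan (centres between its walls and no higher than about its rim); the pan rests, level within 0.06 rad and still, on the balance's weighing plate, its centre within 25 mm of the plate's centre (all of step 2 and horizontal distance between pan and weigh_plate below 0.025 m and z of pan in the frame of weigh_plate between 0.021 and 0.03 m and angle between pan's own z axis and vertical below 0.06 rad and contact force between pan and balance above 1 N and linear speed of pan below 0.02 m/s); the robot touches nothing.
It fails at once if A block falls beside the pan on to the bench ((height (world z) of block1 below 0.025 m and not (x of block1 in the frame of pan between -0.065 and 0.065 m and y of block1 in the frame of pan between -0.055 and 0.055 m and z of block1 in the frame of pan between -0.025 and 0.03 m)) or (height (world z) of block2 below 0.025 m and not (x of block2 in the frame of pan between -0.065 and 0.065 m and y of block2 in the frame of pan between -0.055 and 0.055 m and z of block2 in the frame of pan between -0.025 and 0.03 m)) or (height (world z) of block3 below 0.025 m and not (x of block3 in the frame of pan between -0.065 and 0.065 m and y of block3 in the frame of pan between -0.055 and 0.055 m and z of block3 in the frame of pan between -0.025 and 0.03 m))).
It fails at once if The pan is dropped or pressed hard on the balance (over 35 N) (contact force between pan and balance above 35 N).
It fails at once if A bystander is moved by more than 30 mm (distance of any of jar, flask, beaker, scoop from where it was at the start of the episode above 0.03 m).
It also fails if it takes over 54 s, if anything falls off the work surface, if the arm or the gripper's body presses on something with over 40 N, if the wrist force passes 120 N, or if a joint passes its speed limit or range.

## Working session

There is one attempt and no reset: what is moved stays moved. The work goes in short steps, Python scripts to look and compute and a shell command to move; the robot and the scene stay as the last step left them, time stands still between calls to the robot, and variables do not carry over. Pictures are saved under pics/ and viewed, and the job is handed in when it is done.

```bash
ls; mkdir -p pics
python3 - <<'E'
from plant import monitor, optics, robot
import cv2
print(monitor.read_state(), robot.tip_extent)
for n in ("scene","top","wrist"):
    c=optics.read_camera(n); cv2.imwrite(f"pics/{n}0.png",c["image"])
    print(n,c["fx"],c["fy"],c["cx"],c["cy"],c["rvec"],c["tvec"])
E
```

```text
pics
{'t': 0.0, 'q': array([-1.33141253e+00,  1.31162747e-01,  1.48926061e+00, -7.87396873e-06,
        1.52297309e+00, -8.54193054e-02]), 'dq': array([ 0.00114403, -0.00044853, -0.00151245,  0.00092262, -0.00208023,
        0.00143561]), 'joint_torque': array([-1.87318906e-04, -5.59835386e+01, -4.91760814e+01,  7.67619233e-02,
        3.55629169e-02, -1.94712729e-04]), 'tool_pos': array([ 0.19135229, -0.56809933,  0.22559673]), 'orientation': array([-0.33534133,  2.04763846, -2.04391144]), 'force': array([-0.56253382,  0.00466736, -1.33308267]), 'wrist_torque': array([-0.05864024,  0.01227113, -0.03797027]), 'opening': 0.09299841477196359} 0.008
scene 422.6013834760501 422.6013834760501 281.0361777485477 207.0818919679934 [ 1.95941655  1.4184711  -0.60519281] [-0.16332932 -0.26512136  1.58954357]
top 388.4706130698736 388.4706130698736 279.95159349233955 212.7663281487283 [ 2.19089353 -2.13872065  0.12406692] [-0.02629632  0.58047111  0.90896191]
wrist 314.03446603999265 314.03446603999265 278.56882758788635 209.14544960881156 [-2.37313136  1.70544606  0.22595259] [-0.59893377 -0.03022182  0.39154142]
```

View pics/scene0.png

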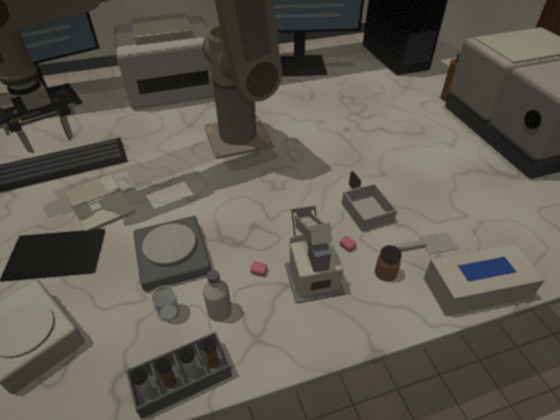

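View pics/top0.png

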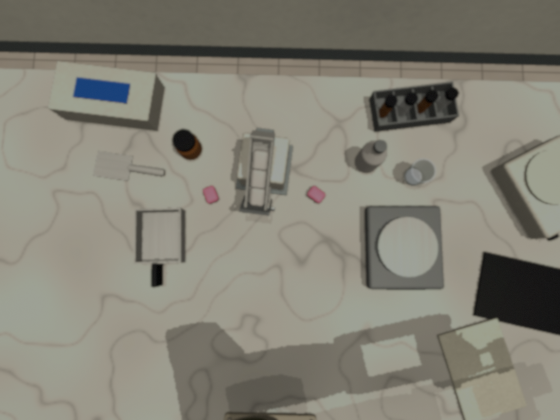

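View pics/wrist0.png

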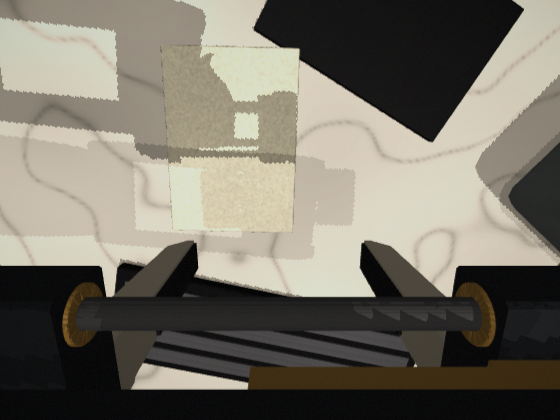

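The top view shows +x up and +y left. The pan is at about (160,237) with its black handle at (157,275). The feeder's lip is near (256,212) and the grey balance at (405,247). The pink look-alikes are at (210,194) and (316,194). I'll enlarge these areas.

Run:
```python
import cv2
i=cv2.imread("pics/top0.png")
def crop(n,x,y,w,h,s):
    c=cv2.resize(i[y:y+h,x:x+w],None,fx=s,fy=s,interpolation=cv2.INTER_CUBIC)
    c=cv2.convertScaleAbs(c,alpha=1.5,beta=10)
    for k in range(0,w,10): cv2.line(c,(k*s,0),(k*s,5 if k%50 else 12),(0,0,255),1); cv2.putText(c,str(x+k),(k*s,22),0,.3,(0,0,255))
    for k in range(0,h,10): cv2.line(c,(0,k*s),(5,k*s),(0,0,255),1); cv2.putText(c,str(y+k),(8,k*s+4),0,.3,(0,0,255))
    cv2.imwrite(n,c)
crop("pics/c_pan.png",120,195,80,100,6)
crop("pics/c_feed.png",220,120,90,100,6)
crop("pics/c_bal.png",350,195,110,100,6)
```

```text
(no output)
```

View pics/c_pan.png

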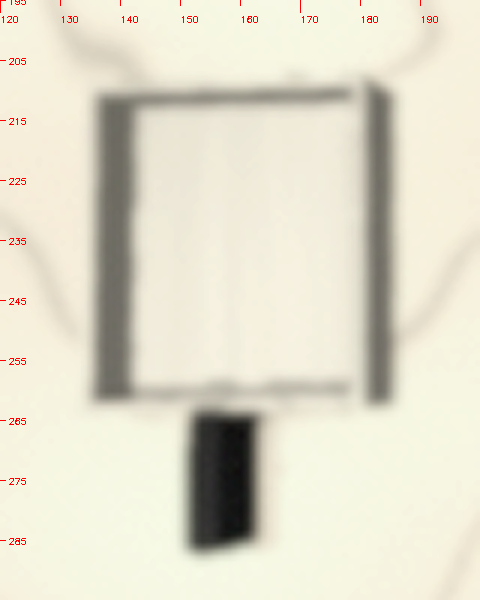

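View pics/c_feed.png

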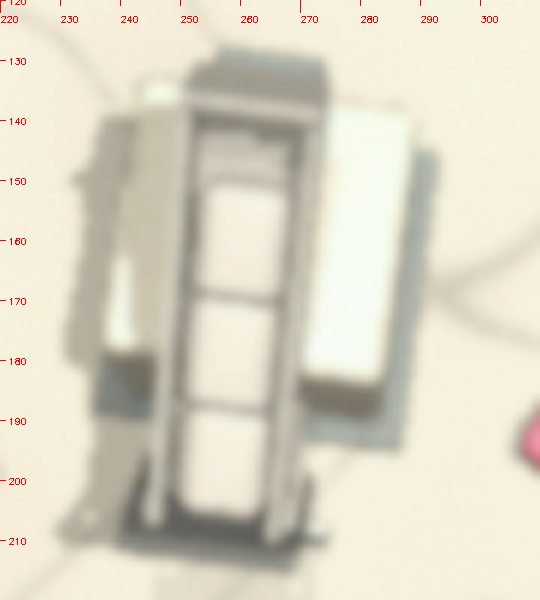

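View pics/c_bal.png

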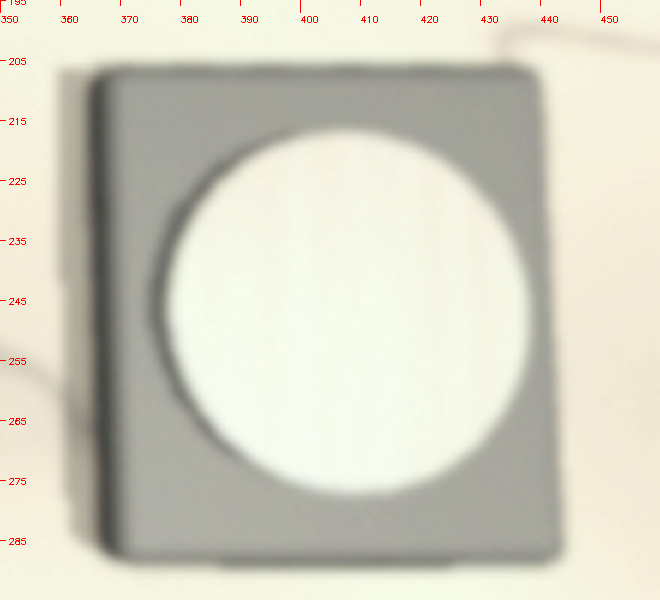

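```bash
cat > h.py <<'E'
import numpy as np, cv2, pickle
from plant import monitor, optics, robot
def cam(n):
    c=optics.read_camera(n); return c
def p2w(c,u,v,z):
    R=cv2.Rodrigues(np.array(c["rvec"],float))[0]; t=np.array(c["tvec"],float)
    d=R.T@np.array([(u-c["cx"])/c["fx"],(v-c["cy"])/c["fy"],1]); o=-R.T@t
    return o+d*(z-o[2])/d[2]
def w2p(c,P):
    K=np.array([[c["fx"],0,c["cx"]],[0,c["fy"],c["cy"]],[0,0,1.]])
    return cv2.projectPoints(np.asarray(P,float).reshape(-1,3),np.array(c["rvec"],float),np.array(c["tvec"],float),K,None)[0].reshape(-1,2)
def T(x,y,a,P):
    P=np.asarray(P,float);ca,sa=np.cos(a),np.sin(a)
    return np.c_[x+ca*P[:,0]-sa*P[:,1],y+sa*P[:,0]+ca*P[:,1],P[:,2]]
def box(x0,x1,y0,y1,z0,z1):
    c=[[x,y,z] for z in(z0,z1) for x,y in((x0,y0),(x1,y0),(x1,y1),(x0,y1))]
    return np.array(c,float),[(0,1),(1,2),(2,3),(3,0),(4,5),(5,6),(6,7),(7,4),(0,4),(1,5),(2,6),(3,7)]
E
python3 - <<'E'
from h import *
cs={n:cam(n) for n in("top","scene")}
pickle.dump(cs,open("cs.pkl","wb"))
c=cs["top"]
R=cv2.Rodrigues(np.array(c["rvec"]))[0];print("campos",-R.T@c["tvec"])
for n,u,v,z in [("rimTL",136,210.5,.05),("rimBL",135.5,261.5,.05),("footR_T",185,211,0),("footR_B",185,262,0),("rimTR?",181,208,.05),
 ("hnd end L",151.5,286.5,.075),("hnd wall L",152.5,263.5,.075),
 ("plL",377.5,246,.058),("plR",438.5,246,.058),("plT",407,216.5,.058),("plB",408,277.5,.058),
 ("lipL",245,207,.1),("lipR",264.5,210.5,.1)]:
    print(n,p2w(c,u,v,z).round(4))
E
```

```text
campos [ 0.47571951 -0.01119043  0.9682023 ]
rimTL [0.5761 0.3299 0.05  ]
rimBL [0.4559 0.3232 0.05  ]
footR_T [0.5833 0.2257 0.    ]
footR_B [0.4565 0.2192 0.    ]
rimTR? [0.5847 0.2234 0.05  ]
hnd end L [0.4013 0.2743 0.075 ]
hnd wall L [0.4529 0.2752 0.075 ]
plL [ 0.5055 -0.2421  0.058 ]
plR [ 0.5089 -0.3849  0.058 ]
plT [ 0.5765 -0.312   0.058 ]
plB [ 0.4344 -0.3125  0.058 ]
lipL [0.5845 0.0668 0.1   ]
lipR [0.5776 0.0227 0.1   ]
```

```bash
cat > ov.py <<'E'
from h import *
def overlay(cs,pan,feed,bal,tag,crops,s=6):
    for n,(x,y,w,h) in crops:
        c=cs[n.split('_')[0]]; im=cv2.resize(c["image"],None,fx=s,fy=s,interpolation=cv2.INTER_CUBIC); im=cv2.convertScaleAbs(im,alpha=1.5,beta=5)
        def dr(P,E,col):
            q=(w2p(c,P)+.5)*s-.5
            for a,b in E: cv2.line(im,tuple(int(v) for v in q[a].round()),tuple(int(v) for v in q[b].round()),col,1,cv2.LINE_AA)
        if pan:
            P,E=box(-.065,.065,-.055,.055,0,.05); dr(T(*pan,P),E,(0,0,255))
            P,E=box(-.119,-.065,-.007,.007,.02,.075); dr(T(*pan,P),E,(255,0,0))
        if feed:
            P=np.array([[0,-.02,.092],[0,.02,.092],[.144,.02,.182],[.144,-.02,.182]]); dr(T(*feed,P),[(0,1),(1,2),(2,3),(3,0)],(0,0,255))
            P=np.array([[.005,-.04,.014],[.005,.04,.014],[.005,.04,.058],[.005,-.04,.058]]); dr(T(*feed,P),[(0,1),(1,2),(2,3),(3,0)],(255,0,0))
        if bal:
            t=np.linspace(0,2*np.pi,60); P=np.c_[bal[0]+.07*np.cos(t),bal[1]+.07*np.sin(t),0*t+.058]; dr(P,[(i,i+1) for i in range(59)],(0,0,255))
            P,E=box(-.1,.1,-.09,.09,0,.042); dr(T(*bal,P),E,(255,0,0))
        cv2.imwrite(f"pics/{tag}_{n}.png",im[y*s:(y+h)*s,x*s:(x+w)*s])
E
python3 - <<'E'
from ov import *
cs=pickle.load(open("cs.pkl","rb"))
overlay(cs,(.519,.274,.052),(.572,.045,-.15),(.506,-.313,-.02),"o1",[("top_p",(120,195,90,100)),("top_f",(215,120,90,100)),("scene_p",(330,160,90,80)),("scene_f",(270,190,90,110))])
E
cd pics; python3 -c "
import cv2,numpy as np
L=[cv2.imread(f'o1_{n}.png') for n in('top_p','top_f')]; a=np.hstack([cv2.resize(i,(400,444)) for i in L]); cv2.imwrite('m1.png',a)"
```

```text
(no output)
```

View pics/m1.png

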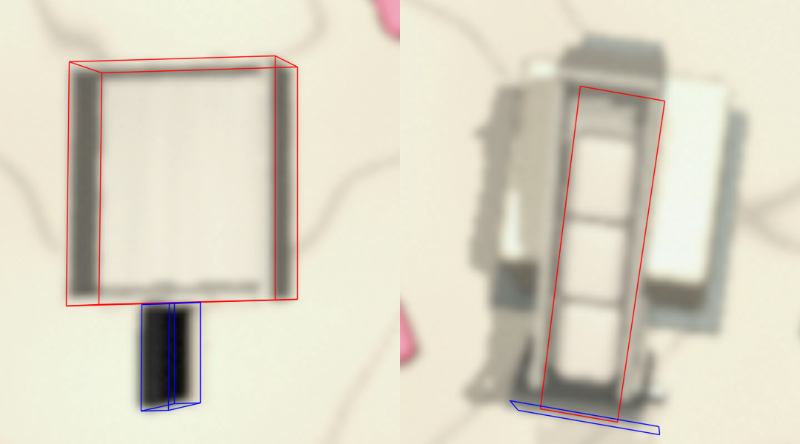

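View pics/o1_scene_p.png

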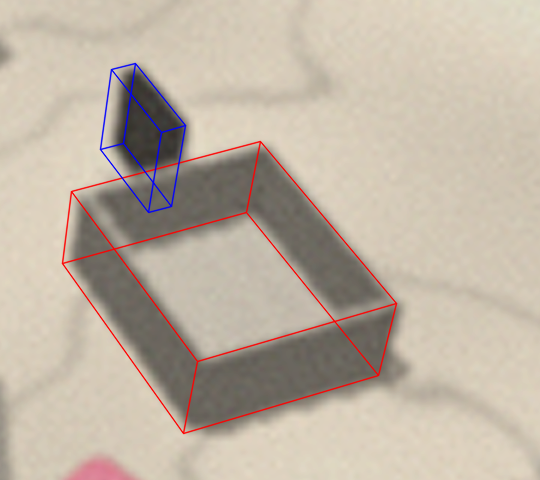

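View pics/o1_scene_f.png

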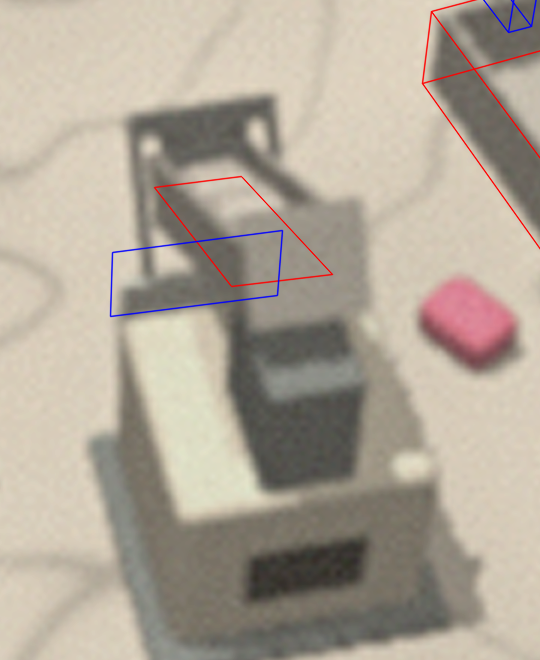

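Run:
```python
from ov import *
cs=pickle.load(open("cs.pkl","rb"))
for k in cs: cs[k]["image"]=cv2.convertScaleAbs(cs[k]["image"],alpha=1.8)
P=(.519,.274,.052);F=(.570,.0415,-.12);B=(.506,-.313,-.02)
overlay(cs,P,None,None,"o2",[("top_h",(142,255,30,40))],14)
overlay(cs,None,F,None,"o2",[("top_f",(225,120,80,100))],8)
overlay(cs,None,F,None,"o2",[("scene_f",(280,195,50,60))],10)
overlay(cs,None,None,B,"o2",[("top_b",(350,195,100,100)),("scene_b",(130,210,90,80))],6)
im=[cv2.imread(f"pics/o2_{n}.png") for n in("top_h","scene_f")]
cv2.imwrite("pics/m2.png",np.hstack([cv2.resize(i,None,fx=560/i.shape[0],fy=560/i.shape[0])for i in im])[:, :800])
im=[cv2.imread(f"pics/o2_{n}.png") for n in("top_b","scene_b")]
cv2.imwrite("pics/m3.png",np.hstack([cv2.resize(i,None,fx=380/i.shape[0],fy=380/i.shape[0])for i in im])[:, :800])
```

```text
(no output)
```

View pics/m2.png

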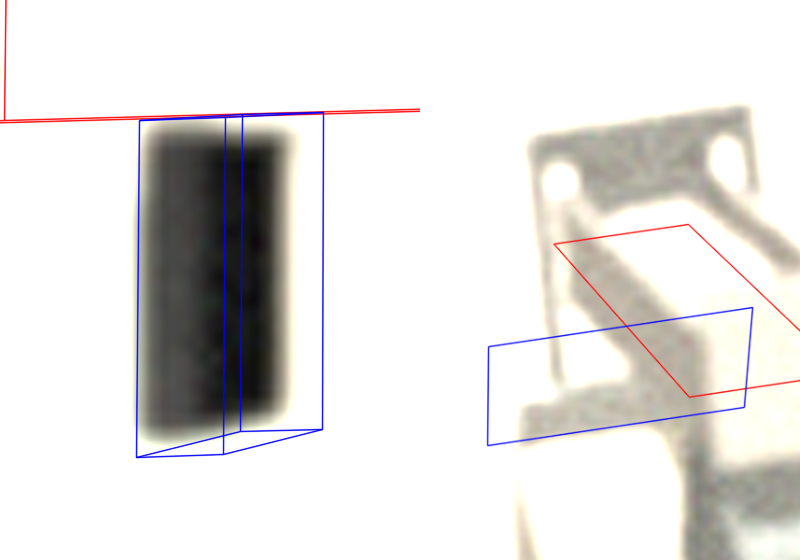

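View pics/m3.png

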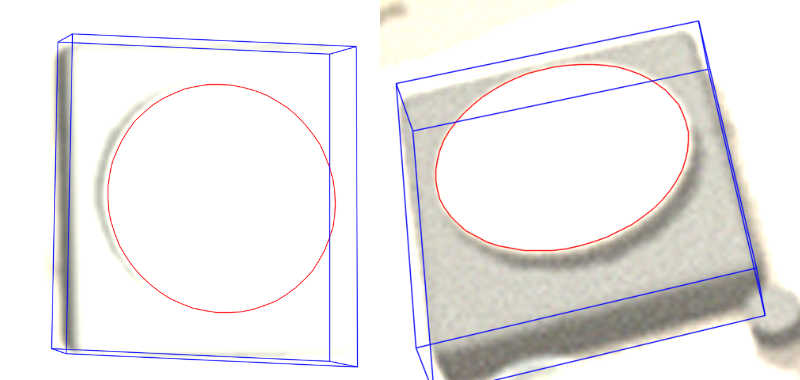

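View pics/o2_top_f.png

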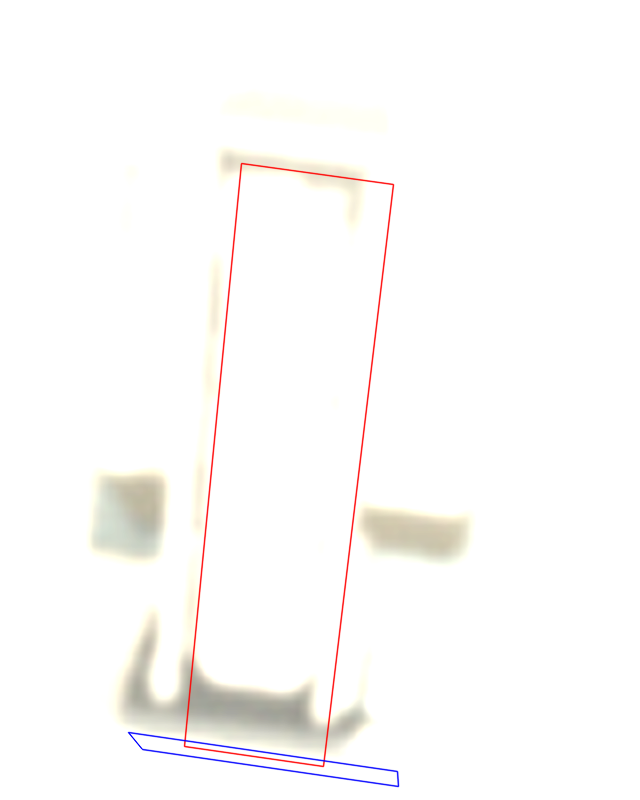

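Run:
```python
from h import *
cs=pickle.load(open("cs.pkl","rb"))
def crop(n,i,x,y,w,h,s):
    c=cv2.resize(i[y:y+h,x:x+w],None,fx=s,fy=s,interpolation=cv2.INTER_CUBIC)
    c=cv2.convertScaleAbs(c,alpha=1.4,beta=5)
    for k in range(0,w,10): cv2.putText(c,str(x+k),(k*s,12),0,.35,(0,0,255)); cv2.line(c,(int((k+.5)*s),14),(int((k+.5)*s),h*s),(0,0,255) if 0 else (200,120,60),1) 
    for k in range(0,h,10): cv2.putText(c,str(y+k),(0,k*s+4),0,.35,(0,0,255)); cv2.line(c,(20,int((k+.5)*s)),(w*s,int((k+.5)*s)),(200,120,60),1)
    cv2.imwrite(n,c)
crop("pics/d_top.png",cs["top"]["image"],225,120,75,100,6)
crop("pics/d_sc.png",cs["scene"]["image"],280,195,70,105,6)
```

```text
(no output)
```

View pics/d_top.png

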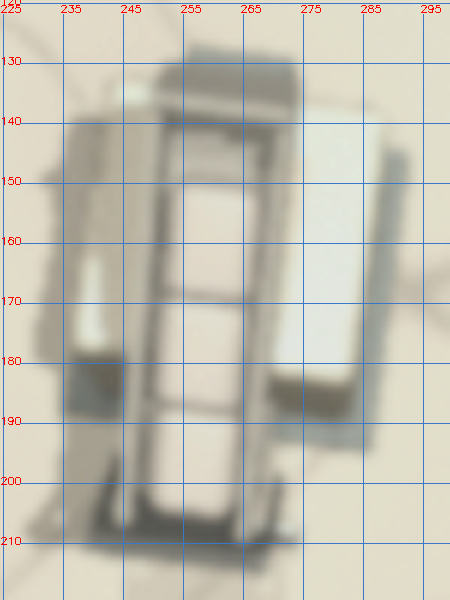

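View pics/d_sc.png

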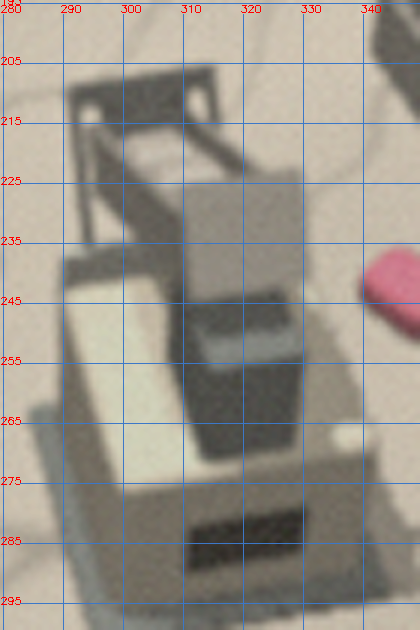

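Run:
```python
from h import *
cs=pickle.load(open("cs.pkl","rb"))
t=cs["top"];s=cs["scene"]
g=lambda c,u,v,z:p2w(c,u,v,z)[:2].round(4)
def pr(n,c,a,b,z1,z2=None):
    A=g(c,*a,z1);B=g(c,*b,z1 if z2 is None else z2);d=B-A;print(n,A,B,"len",np.hypot(*d).round(4),"ang",np.arctan2(d[1],d[0]).round(3))
pr("base right T",t,(286.5,195),(292.5,145),.004)
pr("base front T",t,(287,195),(235.5,190),.004)
pr("base left S",s,(284,262.5),(295.5,299),.004)
pr("base back S",s,(296,299.5),(346,293.5),.004)
pr("lip rails T",t,(264.5,210.5),(245,207),.115)
pr("gate bot T",t,(268,215),(239.5,211),.15)
pr("seam1 T",t,(265,189),(250,187),.13)
pr("seam2 T",t,(266,170.5),(252,168),.16)
for h in (.02,.03,.04):
  pr(f"rail L {h}",t,(245,206.5),(250,139),.092+h,.182+h)
  pr(f"rail R {h}",t,(264.5,209.5),(271.5,141),.092+h,.182+h)
pr("gate top S",s,(291,209),(314.5,205.5),.135)
pr("hous back top S",s,(300,276),(340,270),.1)
```

```text
base right T [ 0.6294 -0.0277] [ 0.7586 -0.0401] len 0.1298 ang -0.096
base front T [ 0.6295 -0.029 ] [0.639  0.1007] len 0.13 ang 1.498
base left S [ 0.6288 -0.0264] [ 0.7488 -0.036 ] len 0.1204 ang -0.08
base back S [ 0.7505 -0.0353] [0.7734 0.0918] len 0.1291 ang 1.393
lip rails T [0.5759 0.0221] [0.5826 0.0654] len 0.0438 ang 1.417
gate bot T [0.5624 0.013 ] [0.5694 0.0736] len 0.061 ang 1.456
seam1 T [0.6215 0.0217] [0.6251 0.0547] len 0.0332 ang 1.462
seam2 T [0.656  0.0196] [0.6607 0.0494] len 0.0302 ang 1.414
rail L 0.02 [0.5841 0.0657] [0.7109 0.0522] len 0.1275 ang -0.106
rail R 0.02 [0.5785 0.0223] [0.7078 0.0085] len 0.13 ang -0.106
rail L 0.03 [0.5829 0.0648] [0.7078 0.0514] len 0.1256 ang -0.107
rail R 0.03 [0.5773 0.0219] [0.7048 0.0083] len 0.1282 ang -0.106
rail L 0.04 [0.5816 0.0639] [0.7047 0.0505] len 0.1238 ang -0.108
rail R 0.04 [0.5761 0.0215] [0.7017 0.008 ] len 0.1263 ang -0.107
gate top S [0.5643 0.0138] [0.5711 0.0775] len 0.0641 ang 1.464
hous back top S [ 0.752  -0.0284] [0.7652 0.0686] len 0.0979 ang 1.436
```

```bash
cat >> h.py <<'E'
def st():
    s=monitor.read_state(); R=cv2.Rodrigues(np.array(s["orientation"]))[0]; return s,R
def plan(px,py,pz,yaw,pitch=0.):
    """rows needed: TCP target with tool y = down, tool z near +-pan y; prints tool-frame shift and turn"""
    s,R=st(); p=np.array(s["tool_pos"])
    best=None
    for sg in (1,-1):
        z=sg*np.array([-np.sin(yaw),np.cos(yaw),0]); 
        y=np.array([np.sin(pitch)*np.cos(yaw),np.sin(pitch)*np.sin(yaw),-np.cos(pitch)]); x=np.cross(y,z)
        Rt=np.c_[x,y,z]; rv=cv2.Rodrigues(R.T@Rt)[0].ravel()
        if best is None or np.linalg.norm(rv)<np.linalg.norm(best[0]): best=(rv,Rt)
    rv,Rt=best; d=np.array([px,py,pz])-p
    print("t",round(s["t"],2),"pos",p.round(4),"dworld mm",(d*1e3).round(1),"shift now-tool",(R.T@d*1e3).round(1),"shift target-tool",(Rt.T@d*1e3).round(1),"turn",rv.round(4),"F",np.round(s["force"],1),"op",round(s["opening"],4))
    return R,Rt
E
python3 - <<'E'
from h import *
np.set_printoptions(suppress=True,precision=3)
R,Rt=plan(.422,.269,.16,.052); print(R); print(Rt)
E
```

```text
t 0.25 pos [ 0.191 -0.568  0.226] dworld mm [230.6 837.4 -66.1] shift now-tool [-485.7   66.8 -720. ] shift target-tool [-273.8   66.1 -824.3] turn [0.001 0.273 0.   ] F [ 0.2 -0.1 -0.5] op 0.0929
[[-0.948 -0.     0.319]
 [-0.319  0.001 -0.948]
 [-0.    -1.    -0.001]]
[[-0.999  0.     0.052]
 [-0.052  0.    -0.999]
 [-0.    -1.    -0.   ]]
```

Targets: the thing to grasp is the black handle at top pixel (157,275), since the black tablet at (520,290) and the keyboard aren't it. The balance is the grey body at (405,247), and not the white device with a round top at (545,180). The feeder blocks are the white ones in the chute, and the pink ones are to be left. The crop confirms the handle is attached to the open pan.

```bash
python3 -m inch '[[[0,0,0,0,0.137,0],[0,0,0,0,0.137,0],[-37,0,-49,0,0,0],[-37,0,-49,0,0,0],[-37,0,-49,0,0,0],[-37,0,-49,0,0,0],[-37,0,-49,0,0,0],[-37,0,-49,0,0,0]]]' 60 60
python3 -c "
from h import *
plan(.422,.269,.12,.052)"
```

```text
t: 1.25
tool_pos: [0.3991, -0.262, 0.2268]
orientation: [-0.055, 2.195, -2.196]
force: [1.6, -1.0, -0.4]
opening: 0.06
t 1.25 pos [ 0.3991 -0.262   0.2268] dworld mm [  22.9  531.  -106.8] shift now-tool [ -49.7  106.6 -529.2] shift target-tool [ -50.5  106.8 -529.1] turn [-0.0004 -0.0015 -0.0005] F [ 1.6 -1.  -0.4] op 0.06
```

```bash
python3 -m inch '[[[0,0,-60,0,0,0],[0,0,-60,0,0,0],[0,0,-60,0,0,0],[0,0,-60,0,0,0],[0,0,-60,0,0,0]]]'
python3 -c "
from h import *
c=cam('wrist');pickle.dump(c,open('w1.pkl','wb'));cv2.imwrite('pics/w1.png',cv2.convertScaleAbs(c['image'],alpha=1.3))
R=cv2.Rodrigues(np.array(c['rvec']))[0];print(-R.T@c['tvec'],R)
plan(.422,.269,.12,.052)"
```

```text
t: 1.88
tool_pos: [0.3826, 0.0376, 0.2269]
orientation: [-0.054, 2.195, -2.195]
force: [1.6, -0.2, 0.1]
opening: 0.06
[0.45379063 0.04120968 0.3862034 ] [[ 4.98254215e-02 -9.98757796e-01 -5.40989764e-04]
 [-9.65200360e-01 -4.82905435e-02  2.57014180e-01]
 [-2.56721041e-01 -1.22836763e-02 -9.66407481e-01]]
t 1.93 pos [0.3818 0.0445 0.2269] dworld mm [  40.2  224.5 -106.9] shift now-tool [ -52.7  107.9 -221.4] shift target-tool [ -51.8  106.9 -222.1] turn [ 0.0042  0.0045 -0.0008] F [ 0.3  3.1 -0.2] op 0.0601
```

View pics/w1.png

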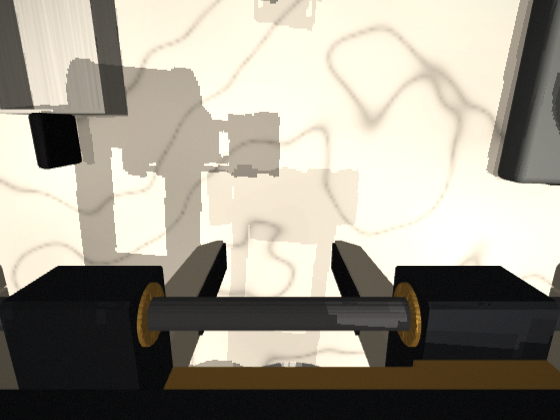

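```bash
python3 -m inch '[[[-55,0,0,0,0,0],[-50,0,0,0,0,0],[0,0,0,0,0,0]]]'
python3 -c "
from h import *
c=cam('wrist');pickle.dump(c,open('w2.pkl','wb'));cv2.imwrite('pics/w2.png',cv2.convertScaleAbs(c['image'],alpha=1.))
"
```

```text
t: 2.3
tool_pos: [0.4891, 0.0413, 0.2242]
orientation: [-0.061, 2.198, -2.197]
force: [-0.6, -0.3, 0.2]
opening: 0.0602
```

View pics/w2.png

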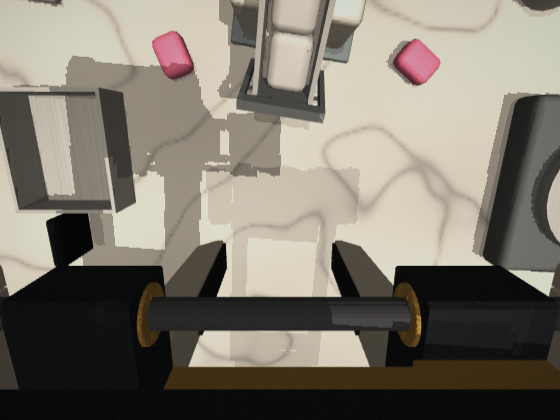

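Run:
```python
from ov import *
c=pickle.load(open("w2.pkl","rb"))
overlay({"w":c},(.519,.274,.052),(.5745,.043,-.105),None,"o3",[("w_f",(220,0,160,140)),],5)
overlay({"w":c},(.519,.274,.052),None,None,"o3",[("w_p",(0,70,200,210)),],4)
```

```text
(no output)
```

View pics/o3_w_f.png

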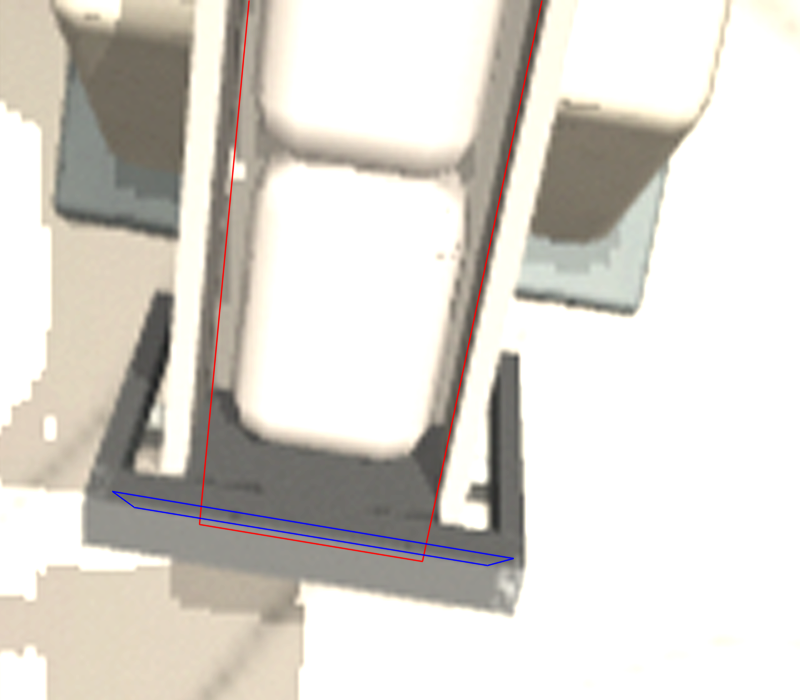

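View pics/o3_w_p.png

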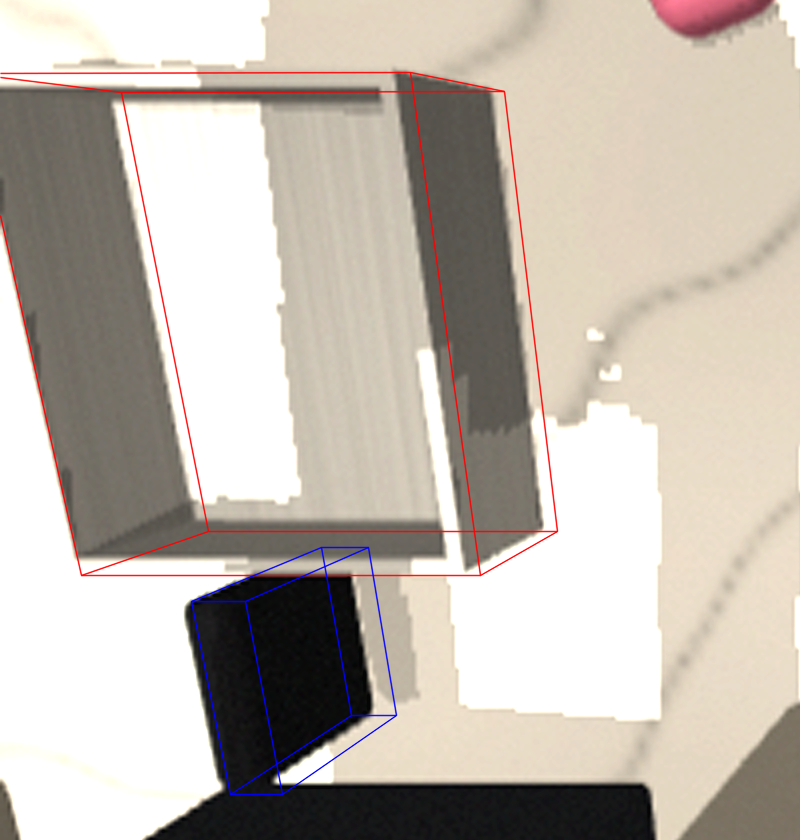

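```bash
python3 -c "
from h import *
plan(.4225,.271,.12,.052)"
```

```text
t 2.35 pos [0.4879 0.0411 0.2251] dworld mm [ -65.4  229.9 -105.1] shift now-tool [  53.2  105.3 -232.9] shift target-tool [  53.4  105.1 -233. ] turn [ 0.0002 -0.0009  0.0037] F [-0.9  0.1 -0.2] op 0.0604
```

```bash
python3 -m inch '[[[12,0,-55,0,0,0],[14,0,-57,0,0,0],[14,15,-56,0,0,0],[13,25,-50,0,0,0],[0,30,-15,0,0,0],[0,35,0,0,0,0],[0,0,0,0,0,0]]]'
python3 -c "
from h import *
plan(.4225,.271,.046,.052)
c=cam('wrist');cv2.imwrite('pics/w3.png',c['image'])"
```

```text
t: 3.22
tool_pos: [0.4205, 0.2698, 0.1196]
orientation: [-0.061, 2.195, -2.2]
force: [-0.7, -0.6, -0.1]
opening: 0.0601
t 3.23 pos [0.4205 0.2698 0.1196] dworld mm [  2.    1.2 -73.6] shift now-tool [-2.4 73.6 -1.2] shift target-tool [-2.1 73.6 -1.1] turn [-0.0021 -0.0009  0.0046] F [-0.7 -0.6 -0.1] op 0.0601
```

View pics/w3.png

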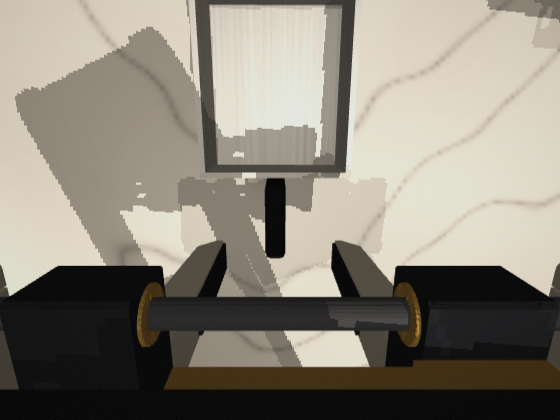

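The handle at (275,215) is centred between the fingers and aligned with them. I'll descend and grip.

```bash
python3 -m inch '[[[-1,30,0,0,0,0],[-1,30,0,0,0,0],[0,13,0,0,0,0],[0,0,0,0,0,0]]]'
python3 -c "
from h import *
plan(.4225,.271,.046,.052)"
python3 -m inch '[[[0,0,0,0,0,0],[0,0,0,0,0,0],[0,0,0,0,0,0],[0,0,0,0,0,0],[0,0,0,0,0,0]]]' 0 60
python3 -c "
from h import *
plan(.4225,.271,.046,.052)
c=cam('wrist');cv2.imwrite('pics/w4.png',c['image'])"
```

```text
t: 3.78
tool_pos: [0.4254, 0.2711, 0.0494]
orientation: [-0.055, 2.196, -2.196]
force: [-0.3, -0.2, -0.1]
opening: 0.0598
t 3.77 pos [0.4254 0.2711 0.0494] dworld mm [-2.9 -0.1 -3.4] shift now-tool [ 2.9  3.4 -0. ] shift target-tool [ 2.9  3.4 -0. ] turn [ 0.0001 -0.0017 -0.0002] F [-0.3 -0.2 -0.1] op 0.0598
t: 4.4
tool_pos: [0.4251, 0.2714, 0.0487]
orientation: [-0.056, 2.196, -2.196]
force: [-0.1, 0.9, 0.4]
opening: 0.0146
t 4.4 pos [0.4251 0.2714 0.0487] dworld mm [-2.6 -0.4 -2.7] shift now-tool [2.6 2.7 0.2] shift target-tool [2.6 2.7 0.2] turn [ 0.0001 -0.0011 -0.    ] F [-0.1  0.9  0.4] op 0.0146
```

View pics/w4.png

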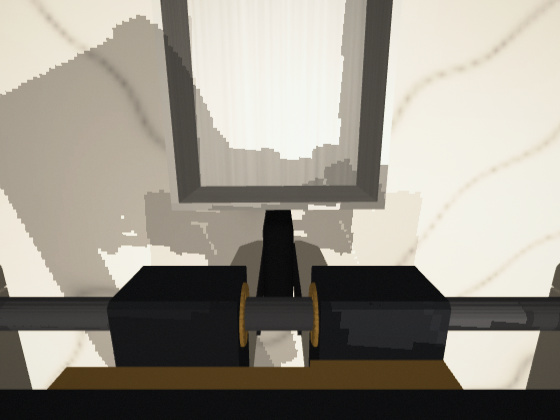

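```bash
python3 -m inch '[[[0,-10,0,0,0,0],[5,-6,0,0,0,0],[0,0,0,0,0,0]]]'
python3 -c "
from h import *
plan(.4225,.271,.046,.052)
c=cam('wrist');cv2.imwrite('pics/w5.png',c['image'])
for u,v in((170,210),(386,208)): print(p2w(c,u,v,.066))
pickle.dump(c,open('w5.pkl','wb'))"
```

```text
t: 4.82
tool_pos: [0.4202, 0.2713, 0.0654]
orientation: [-0.055, 2.196, -2.195]
force: [-0.2, 0.1, -2.8]
opening: 0.0133
t 4.83 pos [0.4202 0.2713 0.0654] dworld mm [  2.3  -0.3 -19.4] shift now-tool [-2.3 19.4  0.4] shift target-tool [-2.3 19.4  0.4] turn [ 0.0004 -0.001  -0.0009] F [-0.2  0.1 -2.8] op 0.0133
[0.44583576 0.32961198 0.066     ]
[0.4526472  0.21685514 0.066     ]
```

View pics/w5.png

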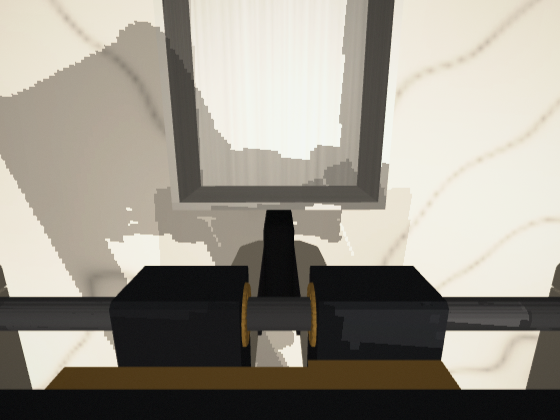

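```bash
python3 -c "
from h import *
plan(.3816,.0633,.061,-.105)"
```

```text
t 4.88 pos [0.4201 0.2712 0.065 ] dworld mm [ -38.5 -207.9   -4. ] shift now-tool [ 49.1   3.9 205.6] shift target-tool [ 16.5   4.  210.8] turn [ 0.0003  0.1559 -0.0006] F [-0.2 -0.  -2.3] op 0.0137
```

```bash
python3 -m inch '[[[15,1,15,0,0.03,0],[13,1,30,0,0.04,0],[4,1,40,0,0.04,0],[0,1,40,0,0.03,0],[0,0,35,0,0.016,0],[0,0,28,0,0,0],[0,0,15,0,0,0],[0,0,5,0,0,0]]]'
python3 -c "
from h import *
plan(.3816,.0633,.061,-.105)
c=cam('wrist');cv2.imwrite('pics/w6.png',c['image']);pickle.dump(c,open('w6.pkl','wb'))
c=cam('scene');cv2.imwrite('pics/s6.png',c['image'])"
```

```text
t: 5.88
tool_pos: [0.3781, 0.0619, 0.0605]
orientation: [-0.116, -2.167, 2.167]
force: [0.9, 0.7, -2.1]
opening: 0.0136
t 5.88 pos [0.3781 0.0619 0.0605] dworld mm [3.5 1.4 0.5] shift now-tool [-3.3 -0.5 -1.8] shift target-tool [-3.3 -0.5 -1.8] turn [-0.0001 -0.0016 -0.    ] F [ 0.9  0.7 -2.1] op 0.0136
```

View pics/w6.png

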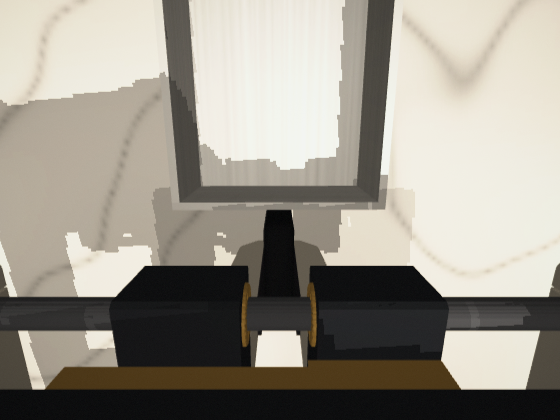

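View pics/s6.png

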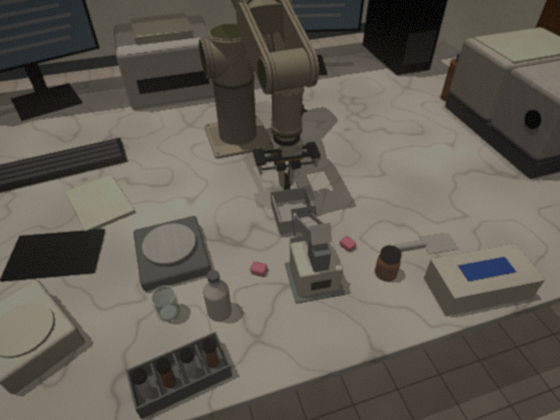

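```bash
python3 -m inch '[[[-18,0,-1.5,0,0,0],[-17,0,0,0,0,0],[0,0,0,0,0,0]]]'
python3 -c "
from h import *
plan(.4234,.0589,.061,-.105)
c=cam('top');pickle.dump(c,open('t7.pkl','wb'))
i=c['image'][120:310,200:320];cv2.imwrite('pics/t7.png',cv2.convertScaleAbs(cv2.resize(i,None,fx=4,fy=4,interpolation=2)[:600],alpha=1.5))"
```

```text
t: 6.35
tool_pos: [0.4139, 0.061, 0.0608]
orientation: [-0.114, -2.168, 2.168]
force: [-1.4, 0.6, -2.5]
opening: 0.0139
t 6.35 pos [0.4139 0.061  0.0608] dworld mm [ 9.5 -2.1  0.2] shift now-tool [-9.7 -0.2  1.1] shift target-tool [-9.7 -0.2  1.1] turn [ 0.0002  0.0004 -0.0001] F [-1.4  0.6 -2.5] op 0.0139
```

View pics/t7.png

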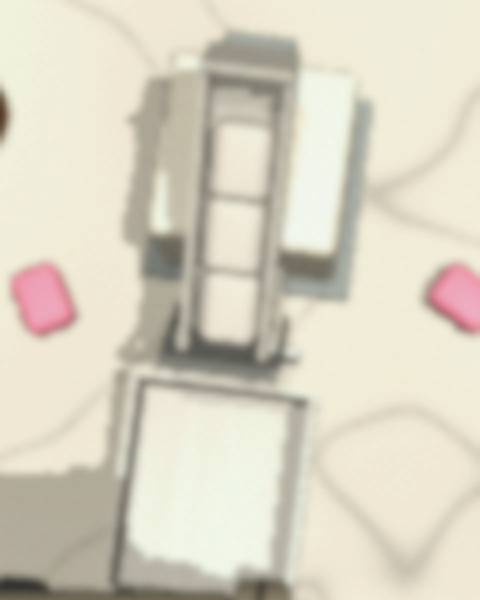

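```bash
python3 -m inch '[[[-5,0,1,0,0,0],[-4,0,0,0,0,0]]]'; python3 -m inch '[[[-4,0,0,0,0,0],[0,0,0,0,0,0]]]';python3 -m inch '[[[-4,0,0,0,0,0],[0,0,0,0,0,0]]]'; python3 -m inch '[[[-4,0,0,0,0,0],[0,0,0,0,0,0]]]'
```

```text
t: 6.65
tool_pos: [0.422, 0.0586, 0.0606]
orientation: [-0.114, -2.167, 2.167]
force: [0.0, 0.1, -2.7]
opening: 0.0135
t: 6.9
tool_pos: [0.4263, 0.058, 0.0607]
orientation: [-0.114, -2.167, 2.167]
force: [0.3, -0.3, -1.6]
opening: 0.0138
t: 7.15
tool_pos: [0.4303, 0.0576, 0.0607]
orientation: [-0.114, -2.167, 2.167]
force: [0.2, 0.4, -2.3]
opening: 0.0135
t: 7.4
tool_pos: [0.4339, 0.0573, 0.0605]
orientation: [-0.113, -2.167, 2.167]
force: [-0.9, 0.3, -0.6]
opening: 0.0136
```

```bash
python3 -m inch '[[[-4,0,0,0,0,0],[0,0,0,0,0,0]]]'; python3 -c "
from h import *
c=cam('top')
i=c['image'][120:310,200:320];cv2.imwrite('pics/t8.png',cv2.convertScaleAbs(cv2.resize(i,None,fx=4,fy=4,interpolation=2)[:600],alpha=1.5))
c=cam('wrist');cv2.imwrite('pics/w8.png',c['image'])"
```

```text
t: 7.65
tool_pos: [0.4378, 0.0568, 0.0604]
orientation: [-0.113, -2.167, 2.167]
force: [-3.0, 0.2, -2.0]
opening: 0.0138
```

View pics/t8.png

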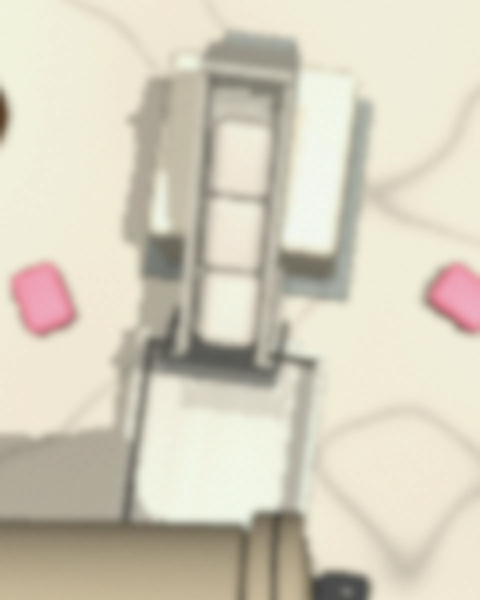

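View pics/w8.png

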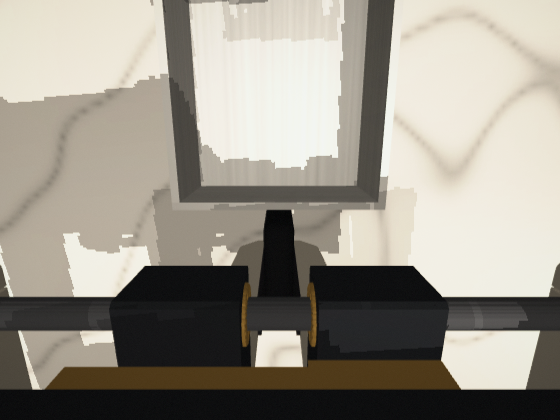

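```bash
python3 -m inch '[[[-8,0,0,0,0,0],[-7,0,0,0,0,0]]]'; python3 -m inch '[[[-3,0,0,0,0,0],[0,0,0,0,0,0],[0,0,0,0,0,0]]]'; python3 -c "
from h import *
c=cam('top')
i=c['image'][120:310,200:320];cv2.imwrite('pics/t9.png',cv2.convertScaleAbs(cv2.resize(i,None,fx=4,fy=4,interpolation=2)[:600],alpha=1.5))
c=cam('wrist');cv2.imwrite('pics/w9.png',c['image'])"
```

```text
t: 8.0
tool_pos: [0.4531, 0.0552, 0.0604]
orientation: [-0.113, -2.167, 2.167]
force: [-3.3, 0.7, -2.5]
opening: 0.0141
t: 8.38
tool_pos: [0.4553, 0.055, 0.0602]
orientation: [-0.113, -2.167, 2.167]
force: [-4.6, 0.1, -3.8]
opening: 0.0134
```

View pics/t9.png

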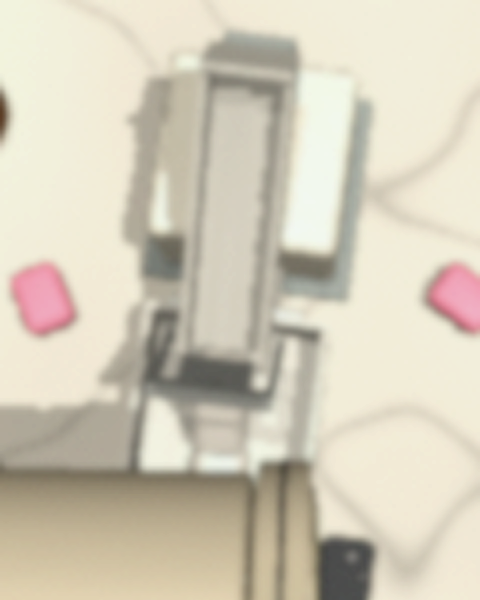

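View pics/w9.png

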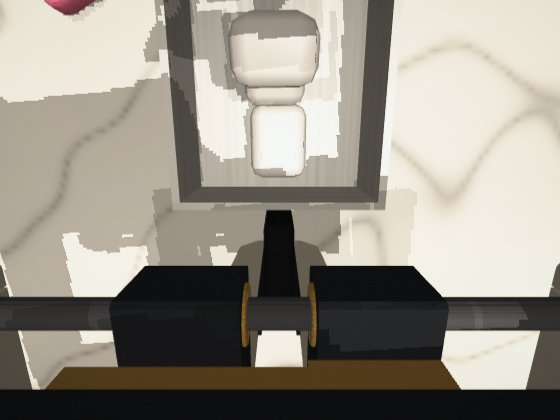

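```bash
python3 -m inch '[[[0,0,0,0,0,0],[0,0,0,0,0,0],[0,0,0,0,0,0],[0,0,0,0,0,0]]]'; python3 -c "
from h import *
c=cam('wrist');cv2.imwrite('pics/w10.png',cv2.resize(c['image'][:220,140:420],None,fx=2.5,fy=2.5));pickle.dump(c,open('w10.pkl','wb'))"
```

```text
t: 8.98
tool_pos: [0.4558, 0.0549, 0.0606]
orientation: [-0.114, -2.167, 2.167]
force: [-3.7, 0.2, -4.7]
opening: 0.0133
```

View pics/w10.png

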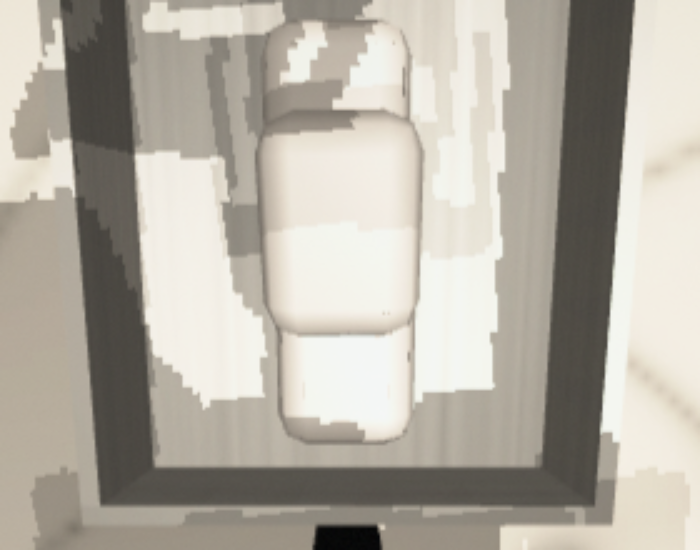

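All three blocks are in the pan: two on the floor at crop (340,75) and (345,390), and the third lying across them at (340,220). I'll retreat smoothly.

```bash
python3 -m inch '[[[4,0,0,0,0,0],[8,0,0,0,0,0],[13,0,0,0,0,0],[16,0,0,0,0,0],[16,0,0,0,0,0],[13,0,0,0,0,0],[9,0,0,0,0,0],[5,0,0,0,0,0]]]'; python3 -c "
from h import *
c=cam('wrist');cv2.imwrite('pics/w11.png',cv2.resize(c['image'][:220,140:420],None,fx=2.5,fy=2.5));pickle.dump(c,open('w11.pkl','wb'))
plan(.412,-.313,.145,0)"
```

```text
t: 10.02
tool_pos: [0.3726, 0.0638, 0.0611]
orientation: [-0.116, -2.168, 2.168]
force: [-0.4, 0.9, -3.9]
opening: 0.014
t 10.07 pos [0.3721 0.0638 0.0609] dworld mm [  39.9 -376.8   84.1] shift now-tool [-79.3 -84.1 370.6] shift target-tool [-39.9 -84.1 376.8] turn [ 1.000e-04 -1.051e-01 -9.000e-04] F [ 0.2  0.3 -4.2] op 0.0136
```

View pics/w11.png

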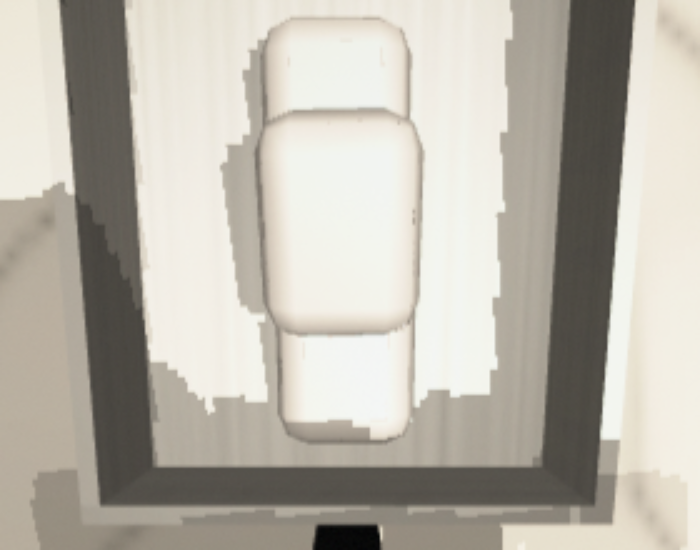

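```bash
python3 -m inch '[[[0,-5,0,0,0,0],[0,-11,0,0,0,0],[0,-15,5,0,0,0],[-2,-15,13,0,-0.015,0],[-4,-15,20,0,-0.02,0],[-5,-12,25,0,-0.025,0],[-6,-8,30,0,-0.025,0],[-6,-3,35,0,-0.02,0]]]'; python3 -c "
from h import *
plan(.412,-.313,.145,0)"
```

```text
t: 11.08
tool_pos: [0.3887, -0.0667, 0.1467]
orientation: [0.002, 2.219, -2.221]
force: [0.0, 0.4, -4.2]
opening: 0.0139
t 11.07 pos [ 0.3887 -0.0667  0.1467] dworld mm [  23.3 -246.3   -1.7] shift now-tool [-23.1   2.  246.3] shift target-tool [-23.3   1.7 246.3] turn [-0.0009  0.0011 -0.0026] F [ 0.   0.4 -4.2] op 0.0139
```

```bash
python3 -m inch '[[[-4,0,38,0,0,0],[-4,0,40,0,0,0],[-4,0,40,0,0,0],[-4,0,38,0,0,0],[-3,0,32,0,0,0],[-2,0,24,0,0,0],[0,0,15,0,0,0],[0,0,8,0,0,0]]]'; python3 -c "
from h import *
plan(.412,-.313,.145,0)
c=cam('wrist');cv2.imwrite('pics/w12.png',c['image']);pickle.dump(c,open('w12.pkl','wb'))
c=cam('top');pickle.dump(c,open('t12.pkl','wb'));cv2.imwrite('pics/t12.png',c['image'])"
```

```text
t: 12.08
tool_pos: [0.4087, -0.301, 0.1451]
orientation: [-0.001, -2.221, 2.221]
force: [-0.2, 0.6, -3.6]
opening: 0.0136
t 12.07 pos [ 0.4087 -0.301   0.1451] dworld mm [  3.3 -12.   -0.1] shift now-tool [-3.3  0.1 12. ] shift target-tool [-3.3  0.1 12. ] turn [-0.0002 -0.0008 -0.0002] F [-0.2  0.6 -3.6] op 0.0136
```

View pics/w12.png

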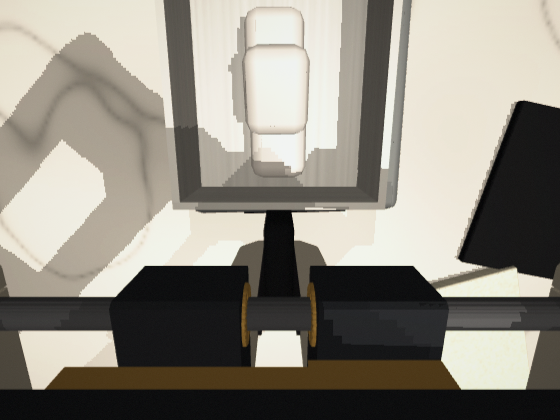

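View pics/t12.png

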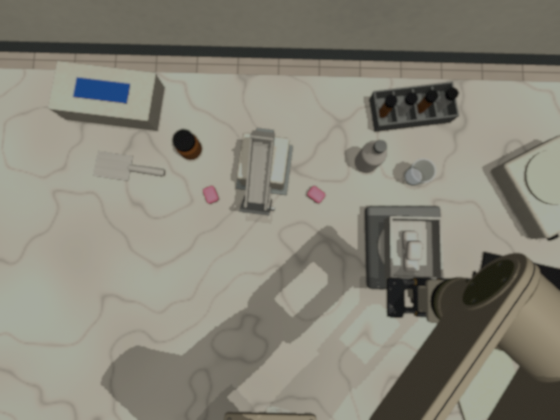

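```bash
python3 -m inch '[[[-2,0,6,0,0,0],[-1,4,5,0,0,0],[0,8,1,0,0,0],[0,8,0,0,0,0],[0,6,0,0,0,0],[0,3,0,0,0,0],[0,0,0,0,0,0]]]'; python3 -c "
from h import *
plan(.412,-.313,.1067,0)
c=cam('scene');cv2.imwrite('pics/s13.png',cv2.resize(c['image'][150:300,100:260],None,fx=4,fy=4))
c=cam('top');pickle.dump(c,open('t13.pkl','wb'))
i=cv2.resize(c['image'][190:300,350:460],None,fx=5,fy=5,interpolation=2);cv2.imwrite('pics/t13.png',cv2.convertScaleAbs(i,alpha=1.4))"
```

```text
t: 13.05
tool_pos: [0.4116, -0.3121, 0.1153]
orientation: [0.0, -2.222, 2.221]
force: [1.0, 0.0, -4.2]
opening: 0.0137
t 13.05 pos [ 0.4116 -0.3121  0.1153] dworld mm [ 0.4 -0.9 -8.6] shift now-tool [-0.4  8.6  0.9] shift target-tool [-0.4  8.6  0.9] turn [ 0.0003 -0.0001  0.0003] F [ 1.   0.  -4.2] op 0.0137
```

View pics/s13.png

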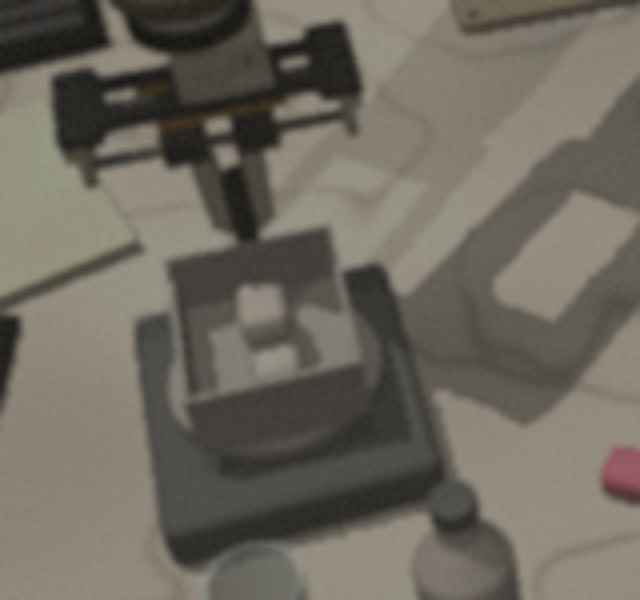

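View pics/t13.png

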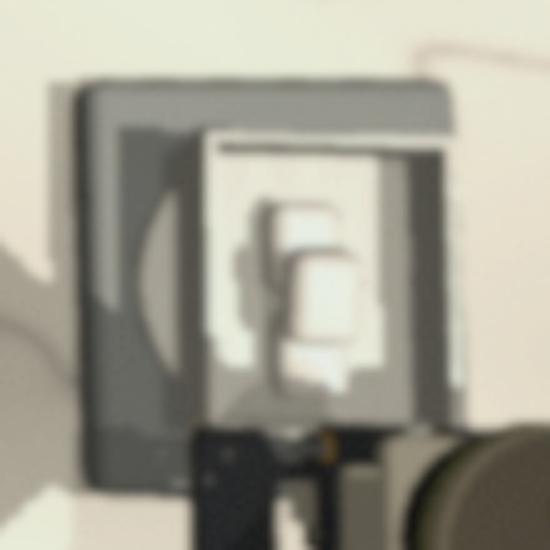

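Run:
```python
from h import *
c=pickle.load(open("t13.pkl","rb"))
u=lambda a,b,z:p2w(c,350+a/5-.4,190+b/5-.4,z).round(4)
zr=.058+.0086+.05
print("rim TL",u(205,132,zr),"TR",u(450,138,zr)," plate left",u(137,270,.058))
P,E=box(-.065,.065,-.055,.055,.0666,.1166)
q=(w2p(c,T(.5056,-.3121,0,P))-[350,190]+.5)*5
print(q.round(0))
```

```text
rim TL [ 0.5702 -0.2564  0.1166] TR [ 0.5702 -0.3646  0.1166]  plate left [ 0.511 -0.241  0.058]
[[417. 430.]
 [412. 149.]
 [176. 143.]
 [178. 424.]
 [463. 436.]
 [456. 138.]
 [207. 132.]
 [209. 430.]]
```

The pan centre measures (0.505, -0.311) against the plate at (0.506, -0.313), and it is level. I'll lower it gently.

```bash
python3 -m inch '[[[0,2,1,0,0,0],[0,2,1,0,0,0],[0,1,0,0,0,0],[0,1,0,0,0,0],[0,0,0,0,0,0]]]'; python3 -m inch '[[[0,1,0,0,0,0],[0,0,0,0,0,0]]]'; python3 -m inch '[[[0,1,0,0,0,0],[0,0,0,0,0,0]]]'
```

```text
t: 13.78
tool_pos: [0.4117, -0.3142, 0.1095]
orientation: [0.0, -2.221, 2.221]
force: [-0.3, 0.8, -3.3]
opening: 0.0136
t: 14.02
tool_pos: [0.4118, -0.3143, 0.1086]
orientation: [-0.0, -2.221, 2.221]
force: [0.0, 0.5, -3.7]
opening: 0.0136
t: 14.28
tool_pos: [0.4119, -0.3145, 0.1081]
orientation: [0.001, 2.221, -2.222]
force: [-0.9, 0.0, -1.0]
opening: 0.0135
```

```bash
python3 -m inch '[[[0,0.4,0,0,0,0],[0,0,0,0,0,0]]]'; python3 -m inch '[[[0,0.4,0,0,0,0],[0,0,0,0,0,0]]]'
```

```text
t: 14.52
tool_pos: [0.4119, -0.3145, 0.1077]
orientation: [0.001, 2.221, -2.222]
force: [-2.3, 0.2, 2.7]
opening: 0.0135
t: 14.78
tool_pos: [0.4119, -0.3146, 0.1073]
orientation: [0.001, 2.221, -2.222]
force: [-4.8, 0.0, 4.9]
opening: 0.0143
```

```bash
python3 -m inch '[[[0,-0.5,0,0,0,0],[0,0,0,0,0,0]]]' ; python3 -m inch '[[[0,0,0,0,0,0],[0,0,0,0,0,0]]]' 0 10; python3 -m inch '[[[0,0,0,0,0,0],[0,0,0,0,0,0],[0,0,0,0,0,0],[0,0,0,0,0,0]]]' 45 10; python3 -c "
from h import *
c=cam('wrist');cv2.imwrite('pics/w14.png',c['image'])"
```

```text
t: 15.02
tool_pos: [0.412, -0.3144, 0.1075]
orientation: [0.001, 2.221, -2.222]
force: [-2.7, -0.3, 2.5]
opening: 0.0139
t: 15.28
tool_pos: [0.4117, -0.3141, 0.107]
orientation: [0.0, -2.222, 2.221]
force: [0.5, -0.1, -0.5]
opening: 0.014
t: 15.78
tool_pos: [0.4118, -0.3143, 0.1073]
orientation: [-0.0, -2.221, 2.221]
force: [0.4, -1.3, 0.2]
opening: 0.0444
```

View pics/w14.png

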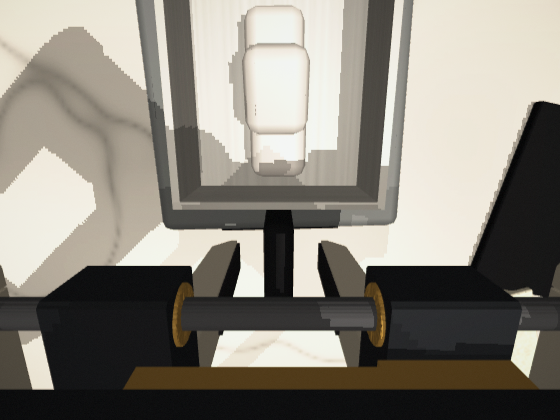

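The fingers are clear of the handle at (279,250) on both sides and the pan is undisturbed. I'll rise straight up, then back off.

```bash
python3 -m inch '[[[0,-10,0,0,0,0],[0,-25,0,0,0,0],[0,-40,0,0,0,0],[0,-40,0,0,0,0],[20,-20,0,0,0,0],[20,0,0,0,0,0],[0,0,0,0,0,0],[0,0,0,0,0,0]]]'; python3 -c "
from h import *
c=cam('scene');pickle.dump(c,open('s15.pkl','wb'));cv2.imwrite('pics/s15.png',cv2.resize(c['image'][150:300,100:260],None,fx=4,fy=4))
c=cam('top');pickle.dump(c,open('t15.pkl','wb'))
i=cv2.resize(c['image'][190:300,350:460],None,fx=5,fy=5,interpolation=2);cv2.imwrite('pics/t15.png',cv2.convertScaleAbs(i,alpha=1.4));cv2.imwrite('pics/t15f.png',c['image'])"
```

```text
t: 16.82
tool_pos: [0.3721, -0.3143, 0.2425]
orientation: [-0.001, -2.221, 2.221]
force: [0.1, 1.1, 0.1]
opening: 0.0454
```

View pics/s15.png

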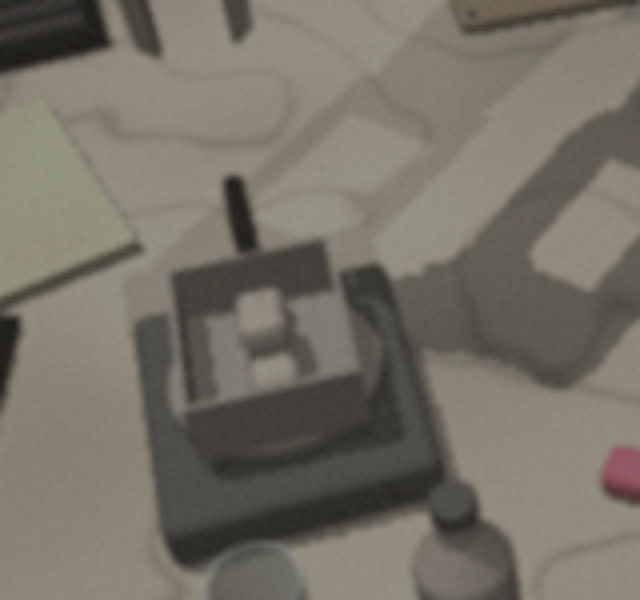

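View pics/t15.png

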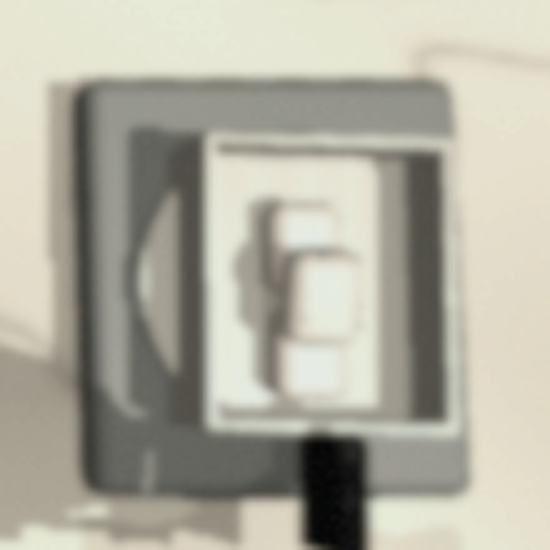

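View pics/t15f.png

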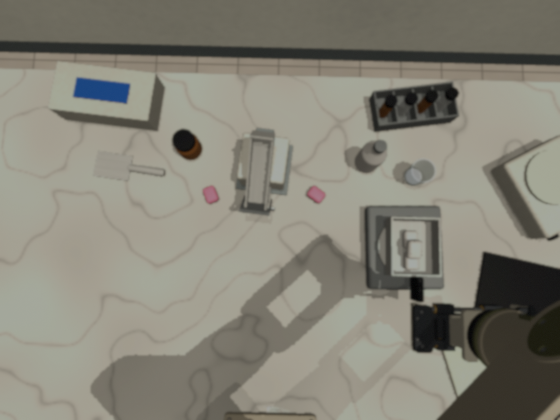

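Run:
```python
from h import *
c=pickle.load(open("t15.pkl","rb"))
u=lambda a,b,z:p2w(c,350+a/5-.4,190+b/5-.4,z)
r=[u(*p,.108) for p in((204,133),(453,137),(463,433),(210,433))]
print(np.round(r,4),np.mean(r,0))
robot.close_job()
```

```text
[[ 0.5707 -0.2585  0.108 ]
 [ 0.5716 -0.3696  0.108 ]
 [ 0.4412 -0.371   0.108 ]
 [ 0.4386 -0.2601  0.108 ]] [ 0.50555962 -0.31477624  0.108     ]
the job is handed in; nothing more can be done
```

The job is done and handed in at about 17 s of the 54 s; no verdict is reported, so success rests on my own checks below.

**What I did:** I gripped the pan by its handle and pressed the push plate back with the far end, at about 4 N. All three blocks slid into the pan. I then carried it level to the grey balance, set it down, let go and moved the arm clear.

**Last checks:**
- **Position:** the pan's rim corners put its centre at (0.5056, -0.3148). The weighing plate's centre is at (0.506, -0.313), so the pan is about 2 mm off.
- **Level:** the pan looks level in the last pictures, and no rim corner measured out of place.
- **Blocks:** all three are in the pan, two on its floor and the third lying flat across them. By my estimate the top one's centre is about 15 mm above the pan's origin, against the 30 mm limit.
- **Setting down:** just before I let go, the wrist force showed the pan pressed on the plate with about 9 N. I eased off before opening the fingers.
- **Bystanders:** the jar, flask, beaker, spatula and pink look-alikes look unmoved in the last top view. I did not measure them.

**Disagreement:** the push plate made contact about 10 mm further back than I had worked out from the images. I advanced in small steps watching the force, so it caused no trouble.

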